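Fit the missing spring on the block press

ROBOT

A 6-joint arm with a two-finger parallel gripper is mounted at the origin on a cart in front of the work surface, level with it; the furniture and walls round the work are solid. World frame = base frame: x ahead of the robot, y to its left, z up, the work surface at z = 0. Lengths are in m, angles in degrees, forces in N, time in s.
With the tool pointing down it reaches from about 0.4 to 0.825 m from the base axis. Payload 7 kg.
Tool frame: the origin (TCP) lies on the centre line of the jaws, within the pads' length; the fingertips stand 22 mm ahead of it and the grasp point (between the pads) lies 3 mm ahead of it; z points along the fingers, y is the line along which they close (so a half turn about z gives the same grasp; the last joint's range is limited). The gripper opens to 88 mm and grips with 3 to 60 N. Pads are 19 mm wide; open, the fingers measure 130 mm over their backs; the gripper's body (78 mm by 193 mm) begins 47 mm behind the grasp point.
Start: joints at [-60.556, 20.546, 0.682, 0, -70.136, -16.507], TCP at [0.151, -0.658, 0.249] pointing down, gripper open.
Joint ranges: [-176.03, 176.03], [-82.01, 121.73], [-58.28, 71.71], [-173.87, 95.51], [-174.79, -0.11], [-173.66, 173.66]. Speed limits (degrees/s): [136.94, 136.94, 172.46, 180, 180, 180].

INTERFACE

Orientations are given as [roll, pitch, yaw] about the fixed x, y, z axes, in that order (R = Rz(yaw) Ry(pitch) Rx(roll)).
In Python, from plant import get_state, cams, r gives the robot as it stands.
- The arm moves only by the tool apply_moves, never from a script. Its argument "targets" is a list of rows, each an object with "dp": the shift along the world's x, y, z in m, a list of three; "yaw": the turn about the world's z in degrees. In form: [{"dp": [x, y, z], "yaw": yaw}, ...]. A call has 1 to 20 rows; each row is the pose to reach, as a shift and turn from the pose commanded when the call began; what a row does not reach only later rows make up. A row lasts 1/12 s, in which the tool goes at most 41.7 mm and 7.16 degrees, less where a joint would pass 70% of its speed; a pose out of reach is approached as far as the arm can. A call with a gripper value outside its range is refused whole. "grip" is the gripper command: -1 is fully open, 1 is shut, values between are in proportion, set as the call begins (left out, the last holds). The fingers move at their own pace and stop on an object; "squeeze" is the grip in N (left out, the last holds). Time passes only in rows, so rows that repeat a pose let the fingers close. It gives the time, the measured TCP pose, the force, the opening and the grip force at its end, in the units of the state.
- get_state(): the state, without advancing time (a new reading comes with each control period).
- cams.capture(name): name is "side" or "top"; returns a dict with "image" (400x640x3 uint8, red, green, blue), "range_z" (400x640 float32, m along the optical axis (not along the pixel's ray), 0 where there is no reading), "fx", "fy", "cx", "cy" (pixels), "k1" (the pictures are not rectified: a ray, as slopes to the right and down, at radius r is drawn at 1 + k1 r^2 times it, then the intrinsics apply), "R" (3x3) and "t" (3): a world point X has camera coordinates R X + t. Camera axes: x right, y down, z forward; pixel columns grow to the right and rows downward; lengths in m; the calibration is good to about 2 mm. A picture is of the moment at which its call begins.
- r.close_job(): hands the job in; it is judged then, once.
The state is a dict: "time_s": time; "joints": joint angles; "qd": joint speeds; "joint_torque": joint torques, N m; "tcp_pos": TCP position; "eef_rot": TCP orientation; "contact_force": force on the tool from outside, world axes, zero at the start; "moment": the same for the moment, N m; "gripper_width": finger opening in m; "gripper_force": force on a finger pad.
Only numpy, scipy, OpenCV 4.12 (cv2) and the standard library are available. Lean on these libraries where they do the work, as an engineer would, in place of code of your own. Each camera call takes 0.05 s, during which the arm holds its last target. There are 200 camera calls.

TASK

The small printing press has lost the spring from one of its two upright guide rods. Pick up the loose spring that matches the one still fitted, thread it over the bare rod and leave it standing straight, fully down on the collar at the rod's foot. Leave the slim spring where it is.

Things in the scene. Friction and masses are not known exactly. Their poses are not given: they have to be found in the camera images.
- wide_spring_mid (a point): The wide loose compression spring of bare steel wire, standing upright on the table: outer diameter 46 mm, clear bore 34 mm, 60 mm tall, wire 5 mm thick, stiff (it does not compress), about 60 g, both ends alike. The point is its centre, on its axis half-way up (30 mm above its foot); z runs along its axis. It matches the spring already on the press.
- bare_seat (a point): The foot of the bare guide rod: on the rod's axis at the top face of its round collar (48 mm in diameter), 24 mm above the table, where the spring must sit. From here the steel rod, 14 mm in diameter with a rounded tip, rises 72 mm along z. The other rod, equally tall and with its spring (46 mm in diameter) on, stands 130 mm away towards -x of this frame.
- slim_spring_mid (a point): The slim loose steel spring, too narrow for the rod: outer diameter 21 mm, 45 mm tall, standing upright on the table. The point is its centre, 22.5 mm above its foot. It and the wide spring may have changed places.
- press: The fixed press: a grey base 200 x 100 x 18 mm with a wooden bed between its two upright guide rods. Origin at the centre of its underside, on the table; x runs along its long side towards the bare rod, 65 mm from the centre. It may be turned any way round.

How it is judged (in metres and radians):
At the end, for the whole second after the job is handed in: The wide spring is round the bare rod, its axis within 14 mm and 10 degrees of the rod's, its foot within 5 mm of the collar's top face, at rest. The slim spring is within 40 mm of where it stood (horizontal distance between wide_spring_mid and bare_seat below 0.014 m and z of wide_spring_mid in the frame of bare_seat between 0.025 and 0.035 m and angle between the z axis of wide_spring_mid and the z axis of bare_seat, either way round below 0.175 rad and linear speed of wide_spring below 0.03 m/s); the robot touches nothing.
It fails at once if the slim spring is moved more than 40 mm (distance of slim_spring_mid from where it was at the start of the episode above 0.04 m).
It also fails if it takes over 40 s, if anything falls off the work surface, if the arm or the gripper's body presses on something with over 40 N, if the wrist force passes 120 N, or if a joint passes its speed limit or range.

## Working session

There is one attempt and no reset: what is moved stays moved. The work goes in short steps, Python scripts to look and compute and a tool call to move; the robot and the scene stay as the last step left them, time stands still between calls to the robot, and variables do not carry over. Pictures are saved under pics/ and viewed, at most 10 in all, crops included, and the job is handed in when it is done.

Besides the shell and the picture viewer there is one more tool, called after ">>>" as name(argument=value, ...), one argument or row to a line, values as JSON. apply_moves: Moves the arm, as the interface text tells. Its arguments: {"type":"object","properties":{"targets":{"type":"array","items":{"type":"object","properties":{"dp":{"type":"array","items":{"type":"number"}},"yaw":{"type":"number"}}}},"grip":{"type":"number"},"squeeze":{"type":"number"}},"required":["targets"]}

```bash
mkdir -p pics; ls; cat > h.py <<'E'
import numpy as np,cv2
from plant import get_state,cams,r
def cap(n):
    c=cams.capture(n); c['R']=np.array(c['R']);c['t']=np.array(c['t']); return c
def pts(c):
    z=c['range_z'];h,w=z.shape
    K=np.array([[c['fx'],0,c['cx']],[0,c['fy'],c['cy']],[0,0,1.]])
    u,v=np.meshgrid(np.arange(w),np.arange(h))
    p=cv2.undistortPoints(np.stack([u,v],-1).reshape(-1,1,2).astype(float),K,np.array([c['k1'],0,0,0.])).reshape(h,w,2)
    X=np.dstack([p*z[...,None],z])
    return (X-c['t'])@c['R']
E
python3 - <<'E'
from h import *
print(get_state())
for n in('top','side'):
    c=cap(n);cv2.imwrite(f'pics/{n}0.png',c['image'][...,::-1]); P=pts(c); np.save(n+'0.npy',np.dstack([P,c['range_z'][...,None]]));print(n,c['fx'],c['k1'],-c['R'].T@c['t'],c['R'][2])
E
```

```text
pics
{'time_s': 0.0, 'joints': array([-6.05565754e+01,  2.05905078e+01,  6.34882454e-01, -2.01162698e-02,
       -7.01379068e+01, -1.65088662e+01]), 'qd': array([ 0.01473483,  0.02277621, -0.07376117,  0.05326412, -0.03597012,
       -0.08326565]), 'joint_torque': array([ 8.24567924e-04, -5.82715130e+01,  2.93059623e+01,  6.99720874e+00,
        6.83120350e-03, -2.33952396e-04]), 'tcp_pos': array([ 0.15098639, -0.65742751,  0.24764158]), 'eef_rot': array([ 1.79904949e+02, -8.44980006e-03, -1.67072285e+02]), 'contact_force': array([0.11317108, 0.20302933, 0.59263597]), 'moment': array([-0.0424077 , -0.01279526,  0.03738335]), 'gripper_force': 0.0, 'gripper_width': 0.08757541844076412}
top 370.05671768376124 -0.08756909337017048 [0.39915881 0.02374799 0.99448748] [ 0.13391073  0.00595375 -0.99097551]
side 448.46985022718184 -0.028540887245855913 [0.57413631 0.95320294 0.59796336] [-0.0255645  -0.87084712 -0.49088874]
```

View pics/top0.png

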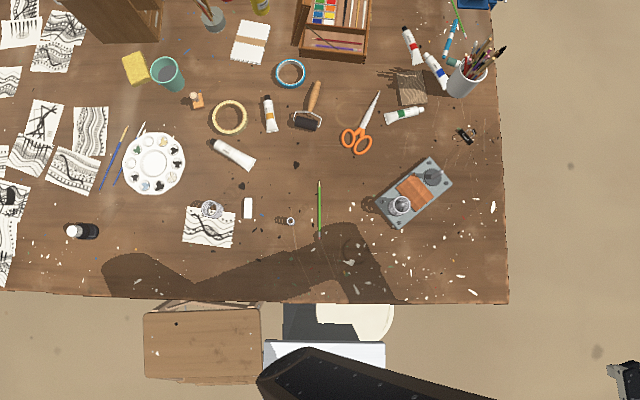

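View pics/side0.png

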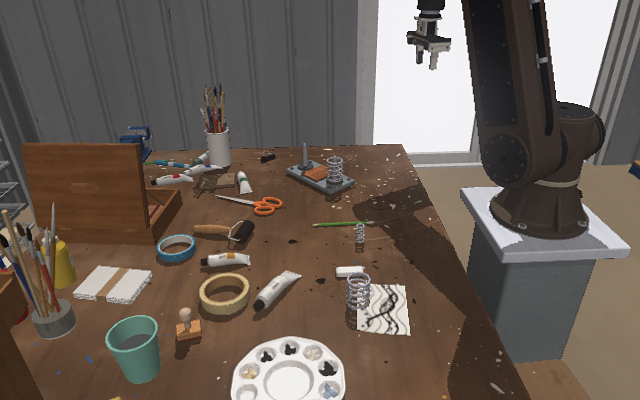

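The top view shows the wide spring at about (212,209), the slim one at (290,221), and the press at (414,192). The fitted spring is at (401,204) and the bare rod at (432,177). The side view agrees: bare rod (305,155), wide spring (358,292), slim spring (360,235).

```bash
python3 - <<'E'
from h import *
for n,boxes in(('top',dict(wide=(195,195,232,225),slim=(282,212,300,228),press=(370,150,460,235))),('side',dict(wide=(340,268,376,312),slim=(352,220,370,250),press=(285,135,358,195)))):
    D=np.load(n+'0.npy')
    for k,(a,b,c,d) in boxes.items():
        Q=D[b:d,a:c].reshape(-1,4);Q=Q[Q[:,3]>0][:,:3]
        print(n,k,'table z',np.median(Q[Q[:,2]<.01][:,2]) if (Q[:,2]<.01).any() else None)
        if k=='press':
            B=Q[(Q[:,2]>.012)&(Q[:,2]<.023)]; rc=cv2.minAreaRect((B[:,:2]*1000).astype(np.float32)); print(' rect',rc)
            for lo,hi in((.028,.06),(.06,.085),(.085,.105)):
                H=Q[(Q[:,2]>lo)&(Q[:,2]<hi)][:,:2]
                if len(H)<3: continue
                _,l,ce=cv2.kmeans(H.astype(np.float32),2,None,(3,50,1e-5),5,0)
                for i in(0,1):
                    h=H[l[:,0]==i]; print('  ',lo,len(h),h.mean(0).round(4),h.min(0).round(3),h.max(0).round(3))
        else:
            for lo in (.012,.03,.05):
                H=Q[(Q[:,2]>lo)]
                if len(H): print(' ',lo,len(H),H.mean(0).round(4),H.min(0).round(4),H.max(0).round(4),((H.min(0)+H.max(0))/2).round(4))
for n,b in(('top',(165,160,245,250)),('top',(370,150,460,240)),('side',(285,135,385,325))):
    pass
t=cv2.imread('pics/top0.png');s=cv2.imread('pics/side0.png')
f=lambda im,x,y,w,h,k:cv2.resize(im[y:y+h,x:x+w],None,fx=k,fy=k,interpolation=cv2.INTER_CUBIC)
A=np.hstack([f(t,187,187,50,50,8),f(t,375,150,50*2-10,50*2-10,400/90)[:400,:400]])
cv2.imwrite('pics/crops.png',A)
E
```

```text
top wide table z 0.0022524924991482714
  0.012 232 [0.4917 0.3007 0.0447] [0.4694 0.2796 0.012 ] [0.5134 0.3226 0.0652] [0.4914 0.3011 0.0386]
  0.03 173 [0.492  0.3015 0.0526] [0.4694 0.2796 0.03  ] [0.5134 0.3226 0.0652] [0.4914 0.3011 0.0476]
  0.05 111 [0.4911 0.3018 0.0597] [0.4694 0.2798 0.0504] [0.5134 0.3226 0.0652] [0.4914 0.3012 0.0578]
top slim table z 0.0007716376978868265
  0.012 38 [0.4655 0.0932 0.0405] [0.4558 0.0844 0.0226] [0.4739 0.1018 0.0494] [0.4649 0.0931 0.036 ]
  0.03 30 [0.4654 0.0936 0.0444] [0.4558 0.0844 0.0312] [0.4739 0.1018 0.0494] [0.4649 0.0931 0.0403]
top press table z -0.0002129965766979928
 rect ((547.6796875, -234.1163787841797), (101.02645874023438, 199.44931030273438), 39.29376983642578)
   0.028 107 [ 0.5064 -0.1845] [ 0.484 -0.221] [ 0.569 -0.163]
   0.028 28 [ 0.586  -0.2771] [ 0.562 -0.298] [ 0.595 -0.228]
   0.06 19 [ 0.5867 -0.2814] [ 0.583 -0.287] [ 0.594 -0.279]
   0.06 144 [ 0.5052 -0.1835] [ 0.483 -0.207] [ 0.527 -0.163]
   0.085 20 [ 0.5888 -0.2829] [ 0.583 -0.287] [ 0.597 -0.279]
   0.085 35 [ 0.5059 -0.1832] [ 0.486 -0.203] [ 0.526
[... 423 characters left out ...]
7 0.0327] [0.4563 0.083  0.012 ] [0.4746 0.1052 0.0475] [0.4655 0.0941 0.0297]
  0.03 55 [0.4655 0.0953 0.0417] [0.4563 0.083  0.0305] [0.4746 0.1052 0.0475] [0.4655 0.0941 0.039 ]
side press table z 0.00027916997569402596
 rect ((548.1793823242188, -233.2472381591797), (104.1832275390625, 203.0643768310547), 39.704952239990234)
   0.028 40 [ 0.5896 -0.2783] [ 0.563 -0.284] [ 0.595 -0.242]
   0.028 152 [ 0.5071 -0.1771] [ 0.485 -0.204] [ 0.53  -0.161]
   0.06 135 [ 0.5063 -0.1761] [ 0.485 -0.206] [ 0.53 -0.16]
   0.06 39 [ 0.5906 -0.2812] [ 0.584 -0.288] [ 0.597 -0.274]
   0.085 28 [ 0.5071 -0.1821] [ 0.488 -0.201] [ 0.527 -0.167]
   0.085 20 [ 0.5902 -0.2819] [ 0.584 -0.288] [ 0.596 -0.279]
```

View pics/crops.png

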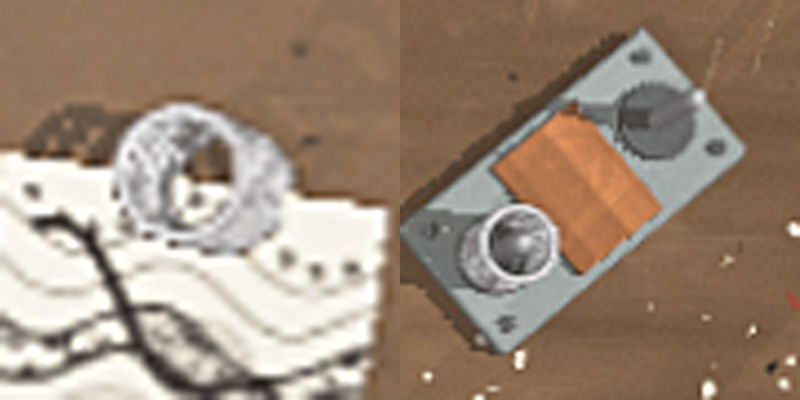

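Positions: wide spring at (0.4915, 0.301) and rod at (0.5895, -0.283). I'll use tool yaw of about -50° so the fingers close across the press's long axis. Moving now via a safe waypoint.

>>> apply_moves(
  targets=[
    {"dp": [0.349,0.458,0],"yaw": 117},
    {"dp": [0.349,0.458,0],"yaw": 117},
    {"dp": [0.349,0.458,0],"yaw": 117},
    {"dp": [0.349,0.458,0],"yaw": 117},
    {"dp": [0.349,0.458,0],"yaw": 117},
    {"dp": [0.349,0.458,0],"yaw": 117},
    {"dp": [0.349,0.458,0],"yaw": 117},
    {"dp": [0.349,0.458,0],"yaw": 117},
    {"dp": [0.349,0.458,0],"yaw": 117},
    {"dp": [0.349,0.458,0],"yaw": 117},
    {"dp": [0.349,0.458,0],"yaw": 117},
    {"dp": [0.349,0.458,0],"yaw": 117},
    {"dp": [0.349,0.458,0],"yaw": 117},
    {"dp": [0.349,0.458,0],"yaw": 117},
    {"dp": [0.349,0.458,0],"yaw": 117},
    {"dp": [0.349,0.458,0],"yaw": 117},
    {"dp": [0.349,0.458,0],"yaw": 117},
    {"dp": [0.349,0.458,0],"yaw": 117},
  ],
  grip=-1,
)

```text
time_s: 1.6
tcp_pos: [0.5, -0.1994, 0.2482]
eef_rot: [180.0, 0.0, -49.9]
contact_force: [-0.4, 0.3, -0.1]
gripper_width: 0.0872
gripper_force: 0.0
```

>>> apply_moves(
  targets=[
    {"dp": [-0.0085,0.501,0]},
    {"dp": [-0.0085,0.501,0]},
    {"dp": [-0.0085,0.501,0]},
    {"dp": [-0.0085,0.501,0]},
    {"dp": [-0.0085,0.501,0]},
    {"dp": [-0.0085,0.501,0]},
    {"dp": [-0.0085,0.501,0]},
    {"dp": [-0.0085,0.501,0]},
    {"dp": [-0.0085,0.501,0]},
    {"dp": [-0.0085,0.501,0]},
    {"dp": [-0.0085,0.501,0]},
    {"dp": [-0.0085,0.501,0]},
    {"dp": [-0.0085,0.501,0]},
    {"dp": [-0.0085,0.501,-0.08]},
    {"dp": [-0.0085,0.501,-0.1]},
    {"dp": [-0.0085,0.501,-0.1]},
    {"dp": [-0.0085,0.501,-0.1]},
  ],
)

```text
$.targets[0]: bad value
```

```bash
python3 - <<'E'
from h import *
s=get_state();print(s['tcp_pos'],s['eef_rot'])
c=cap('side');cv2.imwrite('pics/side1.png',cv2.resize(c['image'][150:350,240:460,::-1],None,fx=3,fy=3)[:600])
E
```

```text
[ 0.50004618 -0.19938377  0.24815282] [ 1.79969712e+02  3.85678396e-02 -4.99090168e+01]
```

View pics/side1.png

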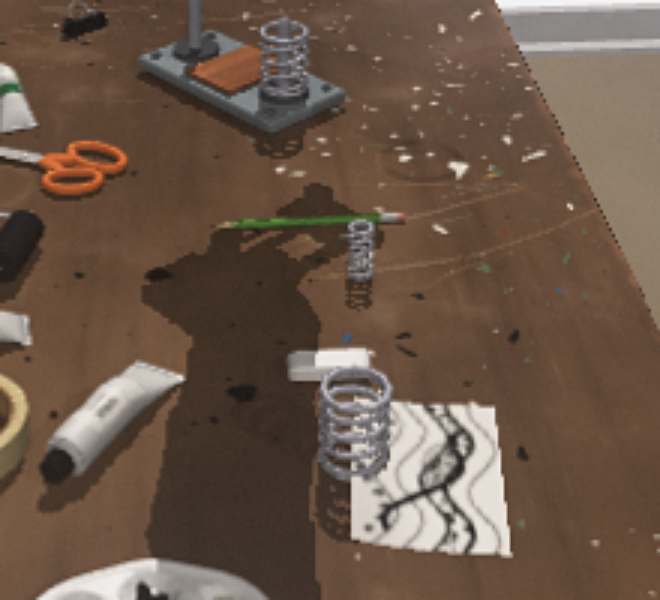

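That call was refused because every row needs a yaw. The picture shows the wide spring still standing (crop 355,425) with free space around it. Resending with yaw.

>>> apply_moves(
  targets=[
    {"dp": [-0.0085,0.501,0],"yaw": 0},
    {"dp": [-0.0085,0.501,0],"yaw": 0},
    {"dp": [-0.0085,0.501,0],"yaw": 0},
    {"dp": [-0.0085,0.501,0],"yaw": 0},
    {"dp": [-0.0085,0.501,0],"yaw": 0},
    {"dp": [-0.0085,0.501,0],"yaw": 0},
    {"dp": [-0.0085,0.501,0],"yaw": 0},
    {"dp": [-0.0085,0.501,0],"yaw": 0},
    {"dp": [-0.0085,0.501,0],"yaw": 0},
    {"dp": [-0.0085,0.501,0],"yaw": 0},
    {"dp": [-0.0085,0.501,0],"yaw": 0},
    {"dp": [-0.0085,0.501,0],"yaw": 0},
    {"dp": [-0.0085,0.501,0],"yaw": 0},
    {"dp": [-0.0085,0.501,-0.03],"yaw": 0},
    {"dp": [-0.0085,0.501,-0.07],"yaw": 0},
    {"dp": [-0.0085,0.501,-0.1],"yaw": 0},
    {"dp": [-0.0085,0.501,-0.1],"yaw": 0},
    {"dp": [-0.0085,0.501,-0.1],"yaw": 0},
  ],
)

```text
time_s: 3.15
tcp_pos: [0.4913, 0.3002, 0.1477]
eef_rot: [179.8, -0.1, -50.1]
contact_force: [0.9, -0.5, 1.3]
gripper_width: 0.0876
gripper_force: 0.0
```

```bash
python3 - <<'E'
from h import *
s=get_state();print(s['tcp_pos'],s['eef_rot'])
c=cap('side');cv2.imwrite('pics/side2.png',cv2.resize(c['image'][180:340,270:450,::-1],None,fx=3,fy=3)[:600])
E
```

```text
[0.4912789  0.3001967  0.14773398] [ 1.79795893e+02 -5.85780272e-02 -5.01493033e+01]
```

View pics/side2.png

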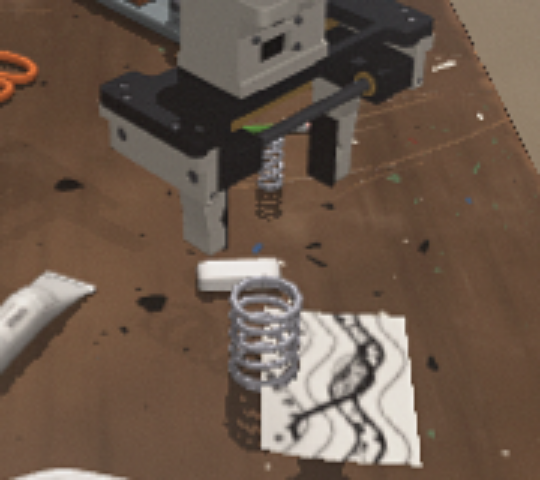

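The gripper hangs centred over the wide spring, with fingertips around (205,250) and (325,180) in the crop. Next: descend, then close.

>>> apply_moves(
  targets=[
    {"dp": [0,0.0005,-0.03],"yaw": 0},
    {"dp": [0,0.0005,-0.05],"yaw": 0},
    {"dp": [0,0.0005,-0.07],"yaw": 0},
    {"dp": [0,0.0005,-0.085],"yaw": 0},
    {"dp": [0,0.0005,-0.095],"yaw": 0},
    {"dp": [0,0.0005,-0.103],"yaw": 0},
    {"dp": [0,0.0005,-0.103],"yaw": 0},
    {"dp": [0,0.0005,-0.103],"yaw": 0},
  ],
)

```text
time_s: 3.87
tcp_pos: [0.4922, 0.3022, 0.0466]
eef_rot: [-179.9, -0.0, -50.1]
contact_force: [1.1, -0.6, 1.1]
gripper_width: 0.088
gripper_force: 0.0
```

>>> apply_moves(
  targets=[
    {"dp": [0,0,0],"yaw": 0},
    {"dp": [0,0,0],"yaw": 0},
    {"dp": [0,0,0],"yaw": 0},
    {"dp": [0,0,0],"yaw": 0},
    {"dp": [0,0,0],"yaw": 0},
    {"dp": [0,0,0],"yaw": 0},
    {"dp": [0,0,0],"yaw": 0},
    {"dp": [0,0,0],"yaw": 0},
    {"dp": [0,0,0],"yaw": 0},
    {"dp": [0,0,0],"yaw": 0},
    {"dp": [0,0,0],"yaw": 0},
    {"dp": [0,0,0],"yaw": 0},
  ],
  grip=1,
  squeeze=20,
)

```text
time_s: 4.87
tcp_pos: [0.4916, 0.3016, 0.0456]
eef_rot: [180.0, -0.0, -50.1]
contact_force: [-0.3, -0.9, 1.5]
gripper_width: 0.0443
gripper_force: 20.0
```

>>> apply_moves(
  targets=[
    {"dp": [0,0,0.02],"yaw": 0},
    {"dp": [0,0,0.05],"yaw": 0},
    {"dp": [0,0,0.09],"yaw": 0},
    {"dp": [0,0,0.13],"yaw": 0},
    {"dp": [0,0,0.16],"yaw": 0},
    {"dp": [0,0,0.174],"yaw": 0},
    {"dp": [0,0,0.174],"yaw": 0},
    {"dp": [0,0,0.174],"yaw": 0},
    {"dp": [0,0,0.174],"yaw": 0},
  ],
)

```text
time_s: 5.62
tcp_pos: [0.491, 0.3012, 0.2184]
eef_rot: [179.9, 0.0, -50.1]
contact_force: [-0.2, -0.4, -0.7]
gripper_width: 0.0443
gripper_force: 20.0
```

```bash
python3 - <<'E'
from h import *
s=get_state();print(s['tcp_pos'],s['eef_rot'])
c=cap('side');cv2.imwrite('pics/side3.png',cv2.resize(c['image'][120:320,240:460,::-1],None,fx=3,fy=3)[:600])
P=pts(c);t=s['tcp_pos']
m=(abs(P[...,0]-t[0])<.04)&(abs(P[...,1]-t[1])<.06)&(P[...,2]<t[2]-.028)&(P[...,2]>t[2]-.07)&(c['range_z']>0)
Q=P[m];print(len(Q),Q.min(0),Q.max(0))
E
```

```text
[0.49095602 0.30119124 0.21835874] [ 1.79900648e+02  1.39588860e-02 -5.00799334e+01]
202 [0.47075405 0.27904056 0.17423608] [0.51428259 0.32374034 0.19023119]
```

View pics/side3.png

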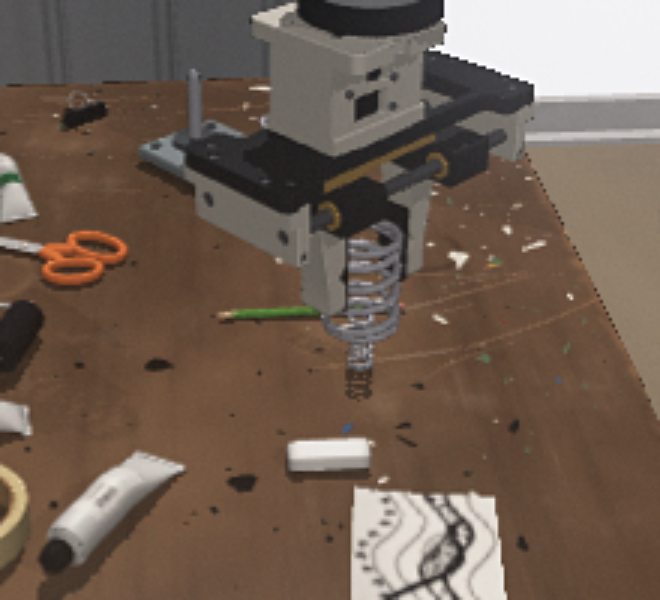

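The spring is held upright (crop 365,280) and its lower end lies about 45 mm below the TCP. Carrying it to the rod.

>>> apply_moves(
  targets=[
    {"dp": [0.002,-0.0145,0],"yaw": 0},
    {"dp": [0.006,-0.039,0],"yaw": 0},
    {"dp": [0.012,-0.074,0],"yaw": 0},
    {"dp": [0.0185,-0.112,0],"yaw": 0},
    {"dp": [0.025,-0.15,0],"yaw": 0},
    {"dp": [0.031,-0.188,0],"yaw": 0},
    {"dp": [0.0375,-0.226,0],"yaw": 0},
    {"dp": [0.044,-0.264,0],"yaw": 0},
    {"dp": [0.05,-0.302,0],"yaw": 0},
    {"dp": [0.0565,-0.34,0],"yaw": 0},
    {"dp": [0.063,-0.378,0],"yaw": 0},
    {"dp": [0.069,-0.416,0],"yaw": 0},
    {"dp": [0.0755,-0.454,0],"yaw": 0},
    {"dp": [0.0815,-0.49,0],"yaw": 0},
    {"dp": [0.087,-0.522,0],"yaw": 0},
    {"dp": [0.0915,-0.55,0],"yaw": 0},
    {"dp": [0.095,-0.572,0],"yaw": 0},
    {"dp": [0.097,-0.5845,0],"yaw": 0},
    {"dp": [0.097,-0.5845,0],"yaw": 0},
    {"dp": [0.097,-0.5845,0],"yaw": 0},
  ],
)

```text
time_s: 7.33
tcp_pos: [0.5878, -0.2832, 0.2181]
eef_rot: [179.9, 0.1, -50.1]
contact_force: [-0.2, -0.3, -1.1]
gripper_width: 0.0442
gripper_force: 20.0
```

>>> apply_moves(
  targets=[
    {"dp": [0,0,-0.02],"yaw": 0},
    {"dp": [0,0,-0.04],"yaw": 0},
    {"dp": [0,0,-0.055],"yaw": 0},
    {"dp": [0,0,-0.065],"yaw": 0},
    {"dp": [0,0,-0.065],"yaw": 0},
    {"dp": [0,0,-0.065],"yaw": 0},
    {"dp": [0,0,-0.065],"yaw": 0},
  ],
)

```text
time_s: 7.92
tcp_pos: [0.5893, -0.2826, 0.1557]
eef_rot: [-180.0, -0.1, -50.0]
contact_force: [0.1, -0.6, -0.9]
gripper_width: 0.0439
gripper_force: 20.0
```

```bash
python3 - <<'E'
from h import *
s=get_state();t=s['tcp_pos'];print(t,s['eef_rot'])
c=cap('side');cv2.imwrite('pics/side4.png',cv2.resize(c['image'][90:210,240:400,::-1],None,fx=4,fy=4))
P=pts(c)
def rep(lo,hi,r):
    m=(np.hypot(P[...,0]-t[0],P[...,1]-t[1])<r)&(P[...,2]<hi)&(P[...,2]>lo)&(c['range_z']>0)
    Q=P[m];print(len(Q),Q.min(0).round(4),Q.max(0).round(4),((Q.min(0)+Q.max(0))/2).round(4))
rep(t[2]-.055,t[2]-.026,.045); rep(.03,.095,.03)
E
```

```text
[ 0.58931247 -0.28260989  0.15571245] [-1.79960921e+02 -7.94147672e-02 -5.00117794e+01]
87 [ 0.5688 -0.3094  0.1107] [ 0.6126 -0.2555  0.1289] [ 0.5907 -0.2824  0.1198]
94 [ 0.5842 -0.2892  0.0301] [ 0.5971 -0.2736  0.0949] [ 0.5907 -0.2814  0.0625]
```

View pics/side4.png

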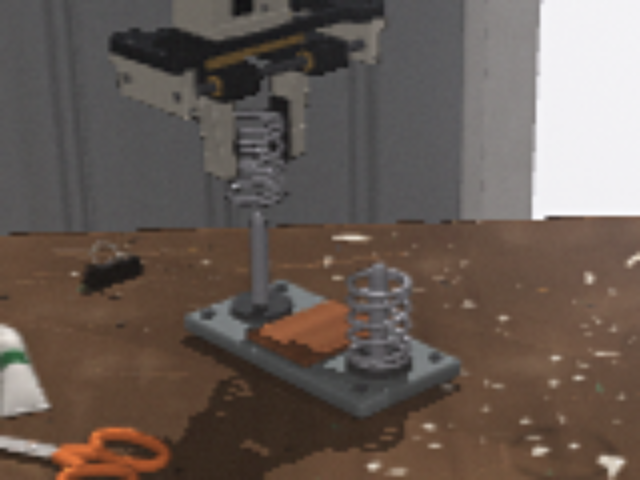

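The spring sits concentric above the rod, at crop (258,160) with the rod tip at (258,215). Measured axes agree within 1 mm. Lowering gently.

>>> apply_moves(
  targets=[
    {"dp": [0,0,-0.01],"yaw": 0},
    {"dp": [0,0,-0.02],"yaw": 0},
    {"dp": [0,0,-0.03],"yaw": 0},
    {"dp": [0,0,-0.04],"yaw": 0},
    {"dp": [0,0,-0.05],"yaw": 0},
    {"dp": [0,0,-0.06],"yaw": 0},
    {"dp": [0,0,-0.068],"yaw": 0},
    {"dp": [0,0,-0.075],"yaw": 0},
    {"dp": [0,0,-0.079],"yaw": 0},
    {"dp": [0,0,-0.082],"yaw": 0},
    {"dp": [0,0,-0.082],"yaw": 0},
    {"dp": [0,0,-0.082],"yaw": 0},
  ],
)

```text
time_s: 8.97
tcp_pos: [0.5888, -0.2829, 0.0728]
eef_rot: [-180.0, -0.0, -50.1]
contact_force: [0.2, -0.7, 0.4]
gripper_width: 0.0438
gripper_force: 20.0
```

>>> apply_moves(
  targets=[
    {"dp": [0,0,-0.001],"yaw": 0},
    {"dp": [0,0,-0.002],"yaw": 0},
    {"dp": [0,0,-0.003],"yaw": 0},
    {"dp": [0,0,-0.0035],"yaw": 0},
    {"dp": [0,0,-0.0035],"yaw": 0},
    {"dp": [0,0,-0.0035],"yaw": 0},
  ],
)

```text
time_s: 9.47
tcp_pos: [0.5888, -0.2829, 0.0696]
eef_rot: [-180.0, -0.0, -50.1]
contact_force: [-0.6, 1.3, 4.3]
gripper_width: 0.0439
gripper_force: 20.0
```

There is light contact with the collar (4 N), so I'll release slowly and then retreat straight up.

>>> apply_moves(
  targets=[
    {"dp": [0,0,0],"yaw": 0},
    {"dp": [0,0,0],"yaw": 0},
    {"dp": [0,0,0],"yaw": 0},
    {"dp": [0,0,0],"yaw": 0},
    {"dp": [0,0,0],"yaw": 0},
    {"dp": [0,0,0],"yaw": 0},
    {"dp": [0,0,0],"yaw": 0},
    {"dp": [0,0,0],"yaw": 0},
    {"dp": [0,0,0],"yaw": 0},
    {"dp": [0,0,0],"yaw": 0},
  ],
  grip=-0.5,
)

```text
time_s: 10.3
tcp_pos: [0.5886, -0.2829, 0.069]
eef_rot: [180.0, 0.0, -50.1]
contact_force: [-0.2, 1.2, -0.2]
gripper_width: 0.0658
gripper_force: 0.0
```

>>> apply_moves(
  targets=[
    {"dp": [0,0,0.01],"yaw": 0},
    {"dp": [0,0,0.025],"yaw": 0},
    {"dp": [0,0,0.045],"yaw": 0},
    {"dp": [0,0,0.07],"yaw": 0},
    {"dp": [0,0,0.1],"yaw": 0},
    {"dp": [0,0,0.13],"yaw": 0},
    {"dp": [0,0,0.15],"yaw": 0},
    {"dp": [0,0,0.15],"yaw": 0},
    {"dp": [0,0,0.15],"yaw": 0},
    {"dp": [0,0,0.15],"yaw": 0},
  ],
)

```text
time_s: 11.13
tcp_pos: [0.5882, -0.2827, 0.2191]
eef_rot: [-180.0, 0.0, -50.1]
contact_force: [0.3, -0.5, -0.3]
gripper_width: 0.0657
gripper_force: 0.0
```

```bash
python3 - <<'E'
from h import *
s=get_state();t=s['tcp_pos'];print(t)
c=cap('side');cv2.imwrite('pics/side5.png',cv2.resize(c['image'][90:210,240:400,::-1],None,fx=4,fy=4))
P=pts(c)
for x,y in((.5905,-.282),(.5065,-.183)):
  for lo,hi in((.03,.05),(.06,.083),(.03,.11)):
    m=(np.hypot(P[...,0]-x,P[...,1]-y)<.035)&(P[...,2]<hi)&(P[...,2]>lo)&(c['range_z']>0)
    Q=P[m];print(len(Q),Q.min(0).round(4),Q.max(0).round(4),((Q.min(0)+Q.max(0))/2).round(4))
E
```

```text
[ 0.58817268 -0.28265854  0.21907973]
80 [ 0.5704 -0.3001  0.03  ] [ 0.6128 -0.2589  0.0498] [ 0.5916 -0.2795  0.0399]
88 [ 0.5697 -0.3015  0.0602] [ 0.6117 -0.2571  0.0829] [ 0.5907 -0.2793  0.0715]
253 [ 0.5696 -0.3015  0.03  ] [ 0.6128 -0.2571  0.0972] [ 0.5912 -0.2793  0.0636]
101 [ 0.4846 -0.2046  0.0301] [ 0.5277 -0.1582  0.0498] [ 0.5062 -0.1814  0.04  ]
108 [ 0.485 -0.205  0.06 ] [ 0.5297 -0.1598  0.083 ] [ 0.5073 -0.1824  0.0715]
301 [ 0.4846 -0.2059  0.0301] [ 0.53   -0.1582  0.0988] [ 0.5073 -0.1821  0.0645]
```

View pics/side5.png

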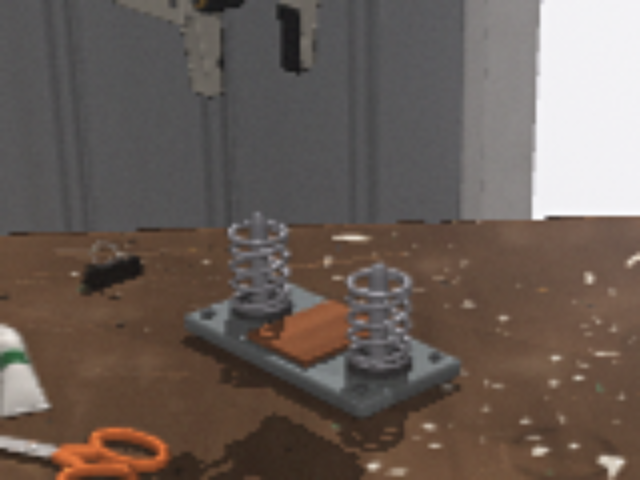

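The spring stands straight on the collar around the rod (crop 258,265), just like the fitted one, and the gripper is clear. Handing in.

```bash
python3 -c "
from plant import r;print(r.close_job())"
```

```text
the job is handed in; nothing more can be done
None
```

The wide spring is threaded over the bare rod and stands straight, fully down on its collar; the slim spring was never touched, and the job is handed in (no verdict was returned).

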